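Feel the indexing pin into the model holder's hidden socket

TASK

Take the brass-headed indexing pin out of the teal burr box and set its tip lightly on the steel cover plate in the model holder's window, on the centre line right beside the end with the red dot. From there slide the tip along the centre line, without lifting it off the plate, until it drops into the socket hidden in the plate, then push it fully home so that its collar lies flat on the plate, and let go. Never press the pin against the holder with more than 25 N, and leave the other things on the bench where they are.

Things in the scene. Friction and masses are not known exactly. Their poses are not given: they have to be found in the camera images.
- pin: Indexing pin, 68 mm long, about 80 g, upright in the burr box. Origin at the centre of the tip's end, z towards the head. From the tip up: cone from 3 to 8 mm diameter over the first 5 mm, steel shank 8 mm diameter up to 22 mm, then the collar, then a brass grip head 16 mm diameter from 26 to 68 mm, to be gripped from above.
- collar (a point): Centre of the underside of the pin's brass collar (18 mm diameter, 4 mm thick), 22 mm above the pin's tip. This face ends flat on the cover plate.
- burrbox: Teal plastic burr box, fixed, 110 x 50 x 38 mm (local x, y, z), origin at the centre of its underside. The pin stands in a 10.5 mm hole at local x = -30 mm, y = 0, its collar resting on the box's top, so the tip is 16 mm above the bench. Small burrs 15 mm high stand in the +x half.
- holder: Aluminium model holder, fixed, 160 x 76 x 43 mm (local x, y, z), origin at the centre of its underside. On top a 3 mm thick bezel with an 84 x 36 mm window, long side along local x. A red dot on the bezel marks the window's -x end, a dark tick its +x end, both on the centre line. A toggle clamp, up to 68 mm above the bench, stands on the local -y side, from 27 to 106 mm off the centre line.
- window (a point): Centre of the holder's window at the surface of the level steel cover plate, 40 mm above the bench. Axes as the holder's: x along the centre line, away from the red dot. The hidden socket lies on the centre line, anywhere within 16 mm either side of this point, different every time. With the pin fully home its tip is 22 mm below this point's height.
- start (a point): Point on the cover plate's surface, on the centre line 27 mm from the window's centre towards the red dot: where the tip is to be set down (any place 20 to 41 mm from the centre will do). Axes as the holder's. The socket is a round hole 10.5 mm wide, deep enough for the pin, closed flush by a dust plug of the same steel that sinks under about 1.2 N, held by friction only, and stays down.
- die: Greyish stone die, loose, 26 mm wide, 34 mm high, origin at the centre of its underside; leave it alone.
- button: Gold-tone casting button, loose, 30 mm wide, 18 mm high, origin at the centre of its underside; leave it alone.
- palette: Milky porcelain palette, loose, 80 x 120 x 8 mm, origin at the centre of its underside; leave it alone.
- bottle: Small bottle with a blue cap, loose, 36 mm wide, 65 mm high, origin at the centre of its underside; leave it alone.
- carver: Slender wax carver with a black handle, loose, 190 mm long, lying along its x, origin under the handle's middle; leave it alone.
- dish: White dish, loose, 60 mm wide, 25 mm high, origin at the centre of its underside; leave it alone.
Not all that is in view belongs to the job. Leave any brown or white look-alike of the burrbox alone.

How it is judged:
By the outcome, as a careful person would: the job done as asked, in the order asked, and still so for the second after the job is handed in, with the robot touching nothing.
It also fails if it takes over 69 s, if anything falls off the work surface, if the arm or the gripper's body presses on something with over 40 N, if the wrist force passes 120 N, or if a joint passes its speed limit or range.

ROBOT

A 6-joint arm with a two-finger parallel gripper is mounted at the origin on the work surface. World frame = base frame: x ahead of the robot, y to its left, z up, the work surface at z = 0. Lengths are in m, angles in rad, forces in N, time in s.
With the tool pointing down it reaches from about 0.35 to 0.8 m from the base axis. Payload 7.3 kg.
Tool frame: the origin (TCP) lies on the centre line of the jaws, within the pads' length; the fingertips stand 19 mm ahead of it and the grasp point (between the pads) is the TCP (tips_ahead is the z of the fingertips in the tool frame, in m); z points along the fingers, y is the line along which they close (so a half turn about z gives the same grasp; the last joint's range is limited). The gripper opens to 85 mm and grips with 20 to 120 N. Pads are 22 mm wide; open, the fingers measure 114 mm over their backs; the gripper's body (76 mm by 85 mm) begins 54 mm behind the grasp point. The pads swing forward as they close: fully open they stand 13 mm farther back than shut.
Start: joints at [-1.426, 0.342, 1.524, -0, 1.275, -0.146], TCP at [0.151, -0.503, 0.225] pointing down, gripper open.
Joint ranges: [-2.53, 2.53], [-0.77, 2.02], [0.04, 2.7], [-1, 4.14], [0.28, 2.66], [-3.11, 3.11]. Speed limits (rad/s): [2.57, 2.57, 3.14, 3.14, 3.14, 3.14].

INTERFACE

Orientations are given as a rotation vector (axis times angle).
In Python, from rig import * gives the robot as it stands. Calls block until the motion is done:
- move_pose(position, orientation): joint-space move of the TCP to a pose.
- move_linear(position, frame=None, feed=0.15, threshold=None): straight line of the TCP; frame=None keeps the orientation; feed is the mean speed in m/s. With threshold (N) it stops when the force on the tool has changed by that much, and returns True; else False.
- move_j(angles): joint-space move.
- set_gripper(opening): finger opening in m; the grip force is fixed at half the most; returns when the fingers have stopped.
- pause(seconds).
- inverse_kinematics(position, orientation): joint angles nearest the present ones, or None.
- state(): the state.
- snapshot(name): name is "scene" or "side" or "wrist"; returns (picture, depth): 384x512x3 uint8, red, green, blue; 384x512 float32, m along the optical axis (not along the pixel's ray), 0 where there is no reading.
- camera_model(name): a dict with "camera_matrix" (3x3 intrinsics, pixels), "origin" and "rotation" of the camera in the world. Camera axes: x right, y up, looking along -z (the intrinsics and any distortion apply to the point x, -y, -z); pixel columns grow to the right and rows downward; lengths in m; the calibration is good to about 2 mm. The wrist camera is an equidistant fisheye: a pixel r from the principal point sees the ray r / f radians off the axis. A picture is of the moment at which its call begins: read the wrist's pose just before it. camera_model takes no time and is no camera call; for the wrist camera it gives the pose at the moment of the call.
A pose or a line that the arm cannot do raises PlanningError and nothing moves.
- job_done(): hands the job in; it is judged then, once.
Trained networks look in the newest picture that a camera, given by its name, has taken for a name from the list of things; names that differ only in an ending like _2 or _b are one class to them, and where a whole thing is asked for, a point or a joint stands for the part that bears it (a point fixed in the world has none). Each returns a list of dicts, best first, with "score" (0 to 1); they miss things now and then, are a little off and sometimes report something else, mostly with a low value. They report only what shows in the picture. A call takes as long as a camera call. They do not tell look-alikes from the thing itself.
- spot_in(camera, name): "point" ([column, row] in pixels, amid what is visible of it).
- masks_of(camera, name): "pixels" (384x512 bool, what is visible of it) and "point" ([column, row] in pixels, amid what is visible of it).
The state is a dict: "time": time; "qpos": joint angles; "qd": joint speeds; "joint_torque": joint torques, N m; "position": TCP position; "tcp_rot": TCP orientation; "contact_force": force on the tool from outside, world axes, zero at the start; "wrist_torque": the same for the moment, N m; "opening": finger opening in m; "grasp_force": force on a finger pad.
Only numpy, scipy, OpenCV 4.12 (cv2) and the standard library are available. Lean on these libraries where they do the work, as an engineer would, in place of code of your own. Each camera call takes 0.05 s, during which the arm holds its last target. There are 200 camera calls.

## Working session

There is one attempt and no reset: what is moved stays moved. The work goes in short steps, each a Python script; the robot and the scene stay as the last script left them, time stands still between calls to the robot, and variables do not carry over. Pictures are saved under pics/ and viewed, at most 10 in all, crops included, and the job is handed in when it is done.

```bash
mkdir -p pics
cat > h.py <<'E'
from rig import *
import numpy as np, cv2
def save(n,im): cv2.imwrite(f'pics/{n}.png',im[:,:,::-1])
def toworld(cm,uv,d):
    K=np.array(cm['camera_matrix']);u,v=np.asarray(uv,float).T
    p=np.stack([(u-K[0,2])/K[0,0]*d,-(v-K[1,2])/K[1,1]*d,-d],-1)
    return p@np.array(cm['rotation']).T+np.array(cm['origin'])
E
python3 - <<'E'
from h import *
s=state();print(s['time'],s['position'],s['tcp_rot'],s['opening'])
ims=[]
for n in ['scene','side']:
    im,d=snapshot(n);cm=camera_model(n);print(n,{k:np.round(v,3).tolist() if not isinstance(v,str) else v for k,v in cm.items()})
    np.savez(f'{n}.npz',im=im,d=d)
    ims.append(im)
    for t in ['pin','burrbox','holder']:
        for r in masks_of(n,t)[:4]:
            m=r['pixels']&(d>0);v,u=np.nonzero(m)
            if len(u)<5: continue
            P=toworld(cm,np.stack([u,v],-1),d[m]);print(t,round(r['score'],2),np.round(r['point']),len(u),np.round(np.median(P,0),3),np.round(np.percentile(P,[2,98],axis=0),3).tolist())
save('scene',ims[0]);save('side',ims[1])
E
```

```text
0.0 [ 0.15048775 -0.50253742  0.22414436] [-3.10692475e+00 -4.54949891e-01 -2.41891660e-05] 0.08535305717179048
scene {'camera_matrix': [[349.053, 0.0, 256.667], [0.0, 349.053, 191.655], [0.0, 0.0, 1.0]], 'origin': [0.849, 0.48, 1.003], 'rotation': [0.187, 0.667, 2.518]}Traceback (most recent call last):
  File "<stdin>", line 12, in <module>
  File "h.py", line 7, in toworld
    return p@np.array(cm['rotation']).T+np.array(cm['origin'])
           ~~~~~~~~~~~~~~~~~~~~~~~~~~~~^~~~~~~~~~~~~~~~~~~~~~~
ValueError: operands could not be broadcast together with shapes (594,) (3,)
```

```bash
sed -i "s/np.array(cm\['rotation'\]).T/cv2.Rodrigues(np.array(cm['rotation'],float))[0].T/" h.py
python3 - <<'E'
from h import *
ims=[]
for n in ['scene','side']:
    im,d=snapshot(n);cm=camera_model(n);print(n,{k:np.round(v,3).tolist() for k,v in cm.items() if not isinstance(v,str)})
    np.savez(f'{n}.npz',im=im,d=d)
    ims.append(im)
    for t in ['pin','burrbox','holder']:
        for r in masks_of(n,t)[:4]:
            m=r['pixels']&(d>0);v,u=np.nonzero(m)
            if len(u)<5: continue
            P=toworld(cm,np.stack([u,v],-1),d[m]);print(t,round(r['score'],2),np.round(r['point']),len(u),np.round(np.median(P,0),3),np.round(np.percentile(P,[2,98],axis=0),3).tolist())
save('scene',ims[0]);save('side',ims[1])
E
```

```text
scene {'camera_matrix': [[349.053, 0.0, 256.667], [0.0, 349.053, 191.655], [0.0, 0.0, 1.0]], 'origin': [0.849, 0.48, 1.003], 'rotation': [0.187, 0.667, 2.518]}
pin 0.54 [229. 150.] 462 [ 0.551 -0.19   0.036] [[0.491, -0.225, 0.003], [0.596, -0.16, 0.048]]
burrbox 0.96 [268. 127.] 470 [ 0.389 -0.195  0.036] [[0.331, -0.231, 0.003], [0.436, -0.168, 0.046]]
burrbox 0.83 [225. 150.] 510 [ 0.549 -0.191  0.036] [[0.488, -0.23, 0.001], [0.598, -0.16, 0.048]]
burrbox 0.64 [252. 180.] 623 [ 0.542 -0.047  0.036] [[0.483, -0.093, -0.001], [0.591, -0.011, 0.044]]
burrbox 0.61 [176. 166.] 690 [ 0.746 -0.226  0.007] [[0.705, -0.285, 0.002], [0.784, -0.17, 0.011]]
holder 0.56 [301. 227.] 1591 [0.519 0.185 0.042] [[0.448, 0.123, 0.006], [0.602, 0.245, 0.06]]
side {'camera_matrix': [[406.526, 0.0, 248.025], [0.0, 406.526, 186.022], [0.0, 0.0, 1.0]], 'origin': [0.705, 0.767, 0.734], 'rotation': [0.104, 1.242, 2.725]}
burrbox 0.7 [260. 181.] 918 [ 0.539 -0.044  0.035] [[0.48, -0.094, 0.0], [0.59, -0.012, 0.045]]
burrbox 0.68 [301. 143.] 750 [ 0.383 -0.192  0.034] [[0.321, -0.237, 0.001], [0.434, -0.169, 0.046]]
burrbox 0.6 [249. 148.] 717 [ 0.547 -0.188  0.032] [[0.483, -0.226, -0.0], [0.597, -0.161, 0.042]]
holder 0.98 [288. 248.] 3041 [0.516 0.191 0.04 ] [[0.44, 0.124, 0.001], [0.6, 0.247, 0.06]]
holder 0.58 [181. 188.] 304 [ 0.754 -0.042  0.032] [[0.737, -0.132, -0.003], [0.775, -0.033, 0.065]]
```

View pics/scene.png

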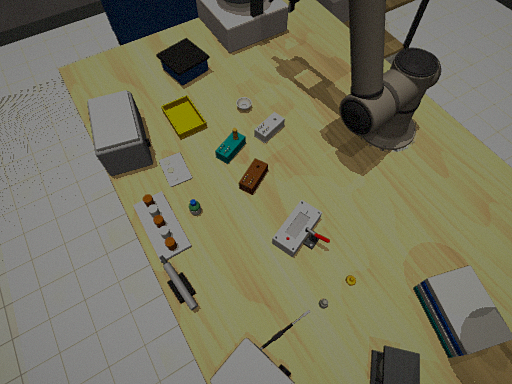

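View pics/side.png

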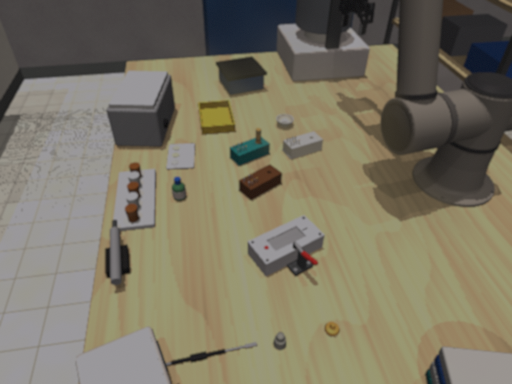

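```bash
cat >> h.py <<'E'
from scipy.spatial.transform import Rotation as R
def down(yaw): # tool y axis direction along world yaw (mod pi): x axis at yaw, z down
    return (R.from_euler('z',yaw)*R.from_euler('x',np.pi)).as_rotvec()
def wproj(cm,P):
    K=np.array(cm['camera_matrix']);Rm=cv2.Rodrigues(np.array(cm['rotation'],float))[0]
    p=(np.atleast_2d(P)-np.array(cm['origin']))@Rm; p=p*[1,-1,-1]
    th=np.arctan2(np.hypot(p[:,0],p[:,1]),p[:,2]);ph=np.arctan2(p[:,1],p[:,0])
    return np.stack([K[0,2]+K[0,0]*th*np.cos(ph),K[1,2]+K[1,1]*th*np.sin(ph)],-1)
def wplane(cm,uv,z):
    K=np.array(cm['camera_matrix']);Rm=cv2.Rodrigues(np.array(cm['rotation'],float))[0]
    q=(np.atleast_2d(uv)-K[:2,2])/[K[0,0],K[1,1]];th=np.hypot(*q.T);ph=np.arctan2(q[:,1],q[:,0])
    r=np.stack([np.sin(th)*np.cos(ph),-np.sin(th)*np.sin(ph),-np.cos(th)],-1)@Rm.T
    o=np.array(cm['origin']);return o+r*((z-o[2])/r[:,2])[:,None]
E
python3 - <<'E'
from h import *
import pickle
c={}
for n,p in [('box',[0.50,-0.19,0.24]),('hold',[0.48,0.19,0.24])]:
    for yaw in [0,np.pi/2,-np.pi/2]:
        q=inverse_kinematics(p,down(yaw)); print(n,yaw,None if q is None else np.round(q,2))
    move_pose(p,down(0));pause(.3)
    cm=camera_model('wrist');im,d=snapshot('wrist');c[n]=(cm,im,d);save('w_'+n,im)
    print(n,cm,d[d>0].min() if (d>0).any() else None,state()['time'])
    for t in ['pin','burrbox','holder','window']:
        try:
            for r in spot_in('wrist',t)[:3]: print(t,round(r['score'],2),np.round(r['point'],1))
        except Exception as e: print(t,e)
pickle.dump(c,open('c.pkl','wb'))
a=cv2.hconcat([c['box'][1],c['hold'][1]])
save('w_both',cv2.resize(a,(800,300)))
E
```

```text
box 0 [-0.51  0.35  1.47 -0.    1.32  1.06]
box 1.5707963267948966 [-0.51  0.35  1.47  0.    1.32 -0.51]
box -1.5707963267948966 [-0.51  0.35  1.47 -0.    1.32  2.64]
box {'camera_matrix': array([[297.31863964,   0.        , 256.10485268],
       [  0.        , 297.31863964, 189.4388683 ],
       [  0.        ,   0.        ,   1.        ]]), 'origin': array([ 0.56964595, -0.19066547,  0.3886816 ]), 'rotation': array([-0.21734092,  0.218006  , -1.56127967])} 0.05000108 2.6167
pin 0.83 [280.2 156.4]
burrbox 0.94 [151.3 135.1]
burrbox 0.62 [270.6 246.3]
burrbox 0.58 [265.2 125.4]
holder 0.65 [ 28.2 157.6]
window 0.91 [ 27.1 159.8]
hold 0 [ 0.23  0.31  1.52 -0.    1.31  1.8 ]
hold 1.5707963267948966 [ 0.23  0.31  1.52 -0.    1.31  0.23]
hold -1.5707963267948966 [ 0.23  0.31  1.52  0.    1.31 -2.91]
hold {'camera_matrix': array([[297.31863964,   0.        , 256.10485268],
       [  0.        , 297.31863964, 189.4388683 ],
       [  0.        ,   0.        ,   1.        ]]), 'origin': array([0.55011869, 0.18920435, 0.38866832]), 'rotation': array([-0.21735119,  0.21799997, -1.56156518])} 0.050002348 4.5833
burrbox 0.8 [497.4 128.4]
burrbox 0.78 [432.1 126. ]
burrbox 0.65 [485.4 222.7]
holder 0.97 [266.6 135.3]
window 0.85 [263.1 139.2]
```

View pics/w_both.png

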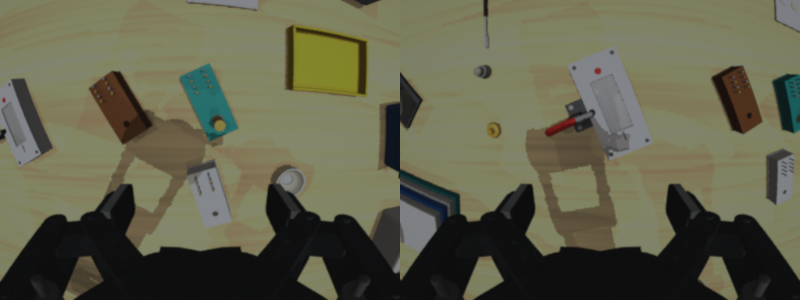

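```bash
cat >> h.py <<'E'
def rect(cm,im,c,half,z,res=0.0005):
    n=int(2*half/res);g=(np.arange(n)+.5)*res-half
    X,Y=np.meshgrid(c[0]+g,c[1]-g)   # col->x, row down -> -y
    uv=wproj(cm,np.stack([X.ravel(),Y.ravel(),np.full(X.size,z)],-1)).astype(np.float32)
    return cv2.remap(im,uv[:,0].reshape(n,n),uv[:,1].reshape(n,n),cv2.INTER_CUBIC)
E
python3 - <<'E'
from h import *
import pickle
c=pickle.load(open('c.pkl','rb'))
a=rect(*c['box'][:2],(0.55,-0.19),.1,.038);b=rect(*c['hold'][:2],(0.52,0.185),.1,.043)
save('rect',cv2.convertScaleAbs(cv2.hconcat([a,b]),alpha=1.5))
E
```

```text
(no output)
```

View pics/rect.png

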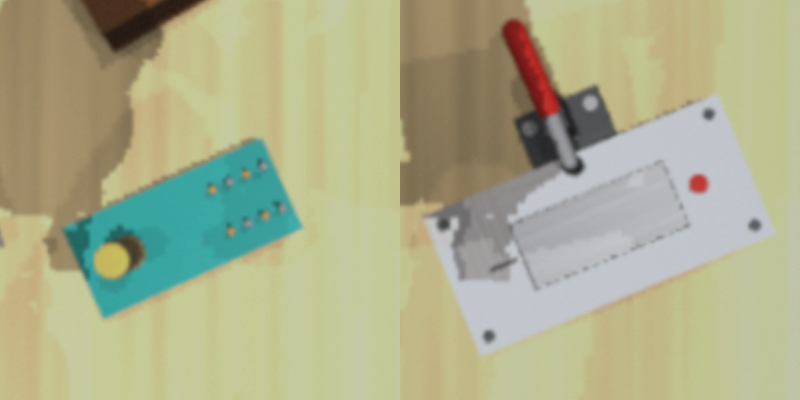

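```bash
cat >> h.py <<'E'
from scipy.optimize import minimize
def segs(L,W):
    out=[]
    for s in (-1,1):
        out+= [(np.linspace(-L/2,L/2,120),np.full(120,s*W/2)),(np.full(60,s*L/2),np.linspace(-W/2,W/2,60))]
    return np.concatenate([np.stack(o,-1) for o in out])
def fit(cm,im,c,yaw,rects):
    # rects: (L,W,z); maximise gradient magnitude along outlines
    maps=[]
    for L,W,z in rects:
        g=cv2.GaussianBlur(rect(cm,im,c,.12,z).astype(np.float32),(0,0),2)
        m=np.sqrt(sum(cv2.Sobel(g[...,k],cv2.CV_32F,1,0)**2+cv2.Sobel(g[...,k],cv2.CV_32F,0,1)**2 for k in range(3)))
        maps.append((np.minimum(m,np.percentile(m,97)),segs(L,W)))
    def f(p):
        co,si=np.cos(p[2]),np.sin(p[2]);s=0
        for m,q in maps:
            x=p[0]*1e-3+co*q[:,0]-si*q[:,1];y=p[1]*1e-3+si*q[:,0]+co*q[:,1]
            s-=cv2.remap(m,((x+.12)/.0005-.5).astype(np.float32),((.12-y)/.0005-.5).astype(np.float32),1).mean()
        return s
    from itertools import product
    b=min(([a,d,yaw+e] for a,d,e in product(np.arange(-8,9,1.),np.arange(-8,9,1.),np.radians([-4,-2,-1,0,1,2,4]))),key=f)
    r=minimize(f,b,method='Nelder-Mead',options=dict(initial_simplex=[b,[b[0]+1,b[1],b[2]],[b[0],b[1]+1,b[2]],[b[0],b[1],b[2]+.02]]))
    return np.array([c[0]+r.x[0]*1e-3,c[1]+r.x[1]*1e-3,np.degrees(r.x[2])]),r.fun
E
python3 - <<'E'
from h import *
import pickle
c=pickle.load(open('c.pkl','rb'))
for n,p in [('hold',[0.59,0.175,0.22]),('box',[0.62,-0.19,0.22])]:
    move_pose(p,down(np.pi));pause(.3)
    cm=camera_model('wrist');im,d=snapshot('wrist');c[n+'2']=(cm,im,d)
pickle.dump(c,open('c.pkl','wb'))
y=np.radians(22.7)
for k in ['hold','hold2']:
    for rs in ([(.16,.076,.043)],[(.084,.036,.043)],[(.16,.076,.043),(.084,.036,.043)]): print(k,fit(*c[k][:2],(0.52,0.173),y,rs))
for k in ['box','box2']: print(k,fit(*c[k][:2],(0.542,-0.204),y,[(.11,.05,.038)]))
a=rect(*c['box2'][:2],(0.55,-0.19),.1,.038);b=rect(*c['hold2'][:2],(0.52,0.185),.1,.043)
save('rect2',cv2.convertScaleAbs(cv2.hconcat([a,b]),alpha=1.5))
print(state()['time'])
E
```

```text
hold (array([ 0.51952392,  0.17243117, 22.55809821]), np.float64(-49.109622955322266))
hold (array([ 0.51963493,  0.17222529, 22.30135931]), np.float64(-36.063106536865234))
hold (array([ 0.51957896,  0.17234206, 22.5323912 ]), np.float64(-85.00314331054688))
hold2 (array([ 0.51960177,  0.17238109, 22.66029261]), np.float64(-52.345306396484375))
hold2 (array([ 0.51959464,  0.17213109, 22.87242938]), np.float64(-51.23768615722656))
hold2 (array([ 0.51959452,  0.1722505 , 22.69405578]), np.float64(-103.25148010253906))
box (array([ 0.54152646, -0.20424447, 24.72821675]), np.float64(-71.18095397949219))
box2 (array([ 0.54109654, -0.20447524, 24.50470924]), np.float64(-84.58222961425781))
9.55
```

View pics/rect2.png

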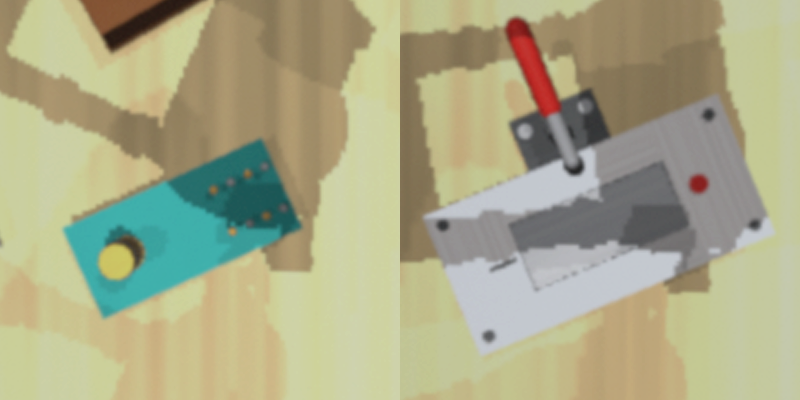

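```bash
cat >> h.py <<'E'
HOLE=np.array([0.5140,-0.2168]);W=np.array([0.5196,0.1723]);A=np.radians(22.65)
HX=-np.array([np.cos(A),np.sin(A)]); HY=np.array([-HX[1],HX[0]])
YB=np.radians(24.6);YH=np.radians(112.65)
E
python3 - <<'E'
from h import *
import time
set_gripper(0.05)
move_pose([*HOLE,0.15],down(YB))
move_linear([*HOLE,0.067],feed=0.1)
s=state();print(s['position'],s['contact_force'],s['time'])
set_gripper(0.0);s=state();print(s['opening'],s['grasp_force'],s['contact_force'],s['time'])
move_linear([*HOLE,0.16],feed=0.12)
s=state();print(s['opening'],s['grasp_force'],s['contact_force'])
P=W-0.030*HX
move_pose([*P,0.16],down(YH));pause(.2)
s=state();print(s['position'],s['tcp_rot'],down(YH),s['contact_force'],s['time'])
im,d=snapshot('wrist');side,_=snapshot('side')
save('grip',cv2.hconcat([cv2.resize(im,(400,300)),cv2.resize(side[120:300,190:430],(400,300))]))
E
```

```text
[ 0.51444366 -0.21701137  0.06758899] [-0.98271301  0.13552194  0.70379007] 13.1833
0.012430306991267645 58.574312925338745 [0.20339615 0.90524072 6.01735065] 13.6167
0.01269726373725421 58.59680950641632 [-0.69369101 -0.7776377  -1.64047906]
[0.54759371 0.1828415  0.1599941 ] [ 1.74448044e+00  2.61268315e+00 -1.36578630e-04] [1.74195459e+00 2.61442128e+00 1.60087132e-16] [ 0.26222497  0.30335735 -0.90249611] 16.2333
```

View pics/grip.png

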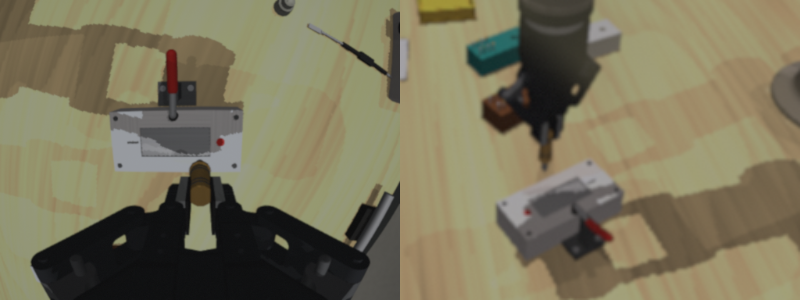

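Run:
```python
from h import *
P=W-0.030*HX
move_linear([*P,0.098],feed=0.08);pause(.2)
s=state();print(s['position'],s['contact_force'])
t=move_linear([*P,0.085],feed=0.01,threshold=2.0)
s=state();print(t,s['position'],s['contact_force'],s['time'])
for k in range(3):
    pause(.1);s=state();print(s['position'],s['contact_force'],s['wrist_torque'])
```

```text
[0.54759999 0.18393426 0.09857518] [-0.21389459  0.35980565 -0.51563343]
True [0.54726131 0.18383745 0.09128651] [-0.51219429 -0.31759302  4.44847009] 18.2083
[0.54723411 0.18384906 0.09125444] [ 1.09961284 -0.40585674  5.56302117] [ 0.01356219 -0.08193838 -0.01105195]
[0.54721358 0.18384308 0.09120608] [-0.06665487  0.02366     6.16066777] [ 0.04225812 -0.22181632  0.05445172]
[0.54722428 0.18385737 0.0911933 ] [0.49230488 0.42126729 4.47361753] [ 0.07353486 -0.13920813 -0.01661225]
```

```bash
cat >> h.py <<'E'
def read(n=6):
    F=[];Z=[]
    for _ in range(n): 
        s=state();F.append(s['contact_force']);Z.append(s['position']);pause(.02)
    F=np.mean(F,0);p=np.mean(Z,0);d=p[:2]-W
    return F@[*HX,0],F@[*HY,0],F[2]+0.7,d@HX*1e3,d@HY*1e3,p[2]*1e3
def go(x,y,z,**k):
    return move_linear([*(W+x*HX+y*HY),z],**k)
E
python3 - <<'E'
from h import *
pr=lambda *a:print(*[np.round(v,2) for v in a])
pr(read())
zc=0.0906
go(-.030,0,zc,feed=.02);pr(zc,read())
x=-.026
go(x,0,zc,feed=.02);r=read();pr(x*1e3,zc*1e3,r,state()['time'])
E
```

```text
[-6.700e-01  5.000e-02  5.770e+00 -2.994e+01 -2.000e-02  9.119e+01]
0.09 [ 8.500e-01 -1.000e-01  7.100e+00 -3.025e+01  6.000e-02  9.112e+01]
-26.0 90.6 [-2.010e+00 -3.000e-02  6.250e+00 -2.666e+01  1.200e-01  9.118e+01] 19.41
```

Run:
```python
from h import *
zc=0.0906;x=-.026
go(-.0225,0,zc,feed=.02)
x=-.0225
while x<.021:
    x+=.0015
    go(x,0,zc,feed=.015);r=read(4)
    print(round(x*1e3,1),round(zc*1e3,2),*np.round(r,2))
    if r[2]<2.5 or r[5]<90.85 or abs(r[0])>8: break
    if r[2]>8: zc+=.0002
    elif r[2]<4: zc-=.0002
print(state()['time'])
```

```text
-21.0 90.6 -1.65 -0.02 6.96 -21.56 0.11 91.15
-19.5 90.6 -1.62 -0.06 6.58 -20.04 0.11 91.14
-18.0 90.6 -1.62 0.13 6.75 -18.5 0.11 91.13
-16.5 90.6 -1.95 0.18 6.41 -17.04 0.11 91.15
-15.0 90.6 -1.46 -0.41 7.06 -15.48 0.11 91.14
-13.5 90.6 -1.99 -0.05 6.77 -14.07 0.11 91.15
-12.0 90.6 -1.71 -0.17 6.92 -12.53 0.11 91.13
-10.5 90.6 -1.7 0.17 6.37 -11.0 0.11 91.14
-9.0 90.6 -1.71 0.23 6.96 -9.54 0.12 91.15
-7.5 90.6 -1.77 0.31 6.73 -8.03 0.1 91.14
-6.0 90.6 -1.5 0.28 6.97 -6.52 0.1 91.14
-4.5 90.6 -1.79 0.34 6.84 -5.05 0.13 91.13
-3.0 90.6 -1.86 0.06 6.94 -3.51 0.1 91.13
-1.5 90.6 -1.86 0.16 6.78 -2.05 0.13 91.14
0.0 90.6 -1.32 0.77 6.52 -0.54 0.11 91.14
1.5 90.6 -1.59 -0.75 7.06 0.95 0.12 91.14
3.0 90.6 -1.57 0.02 6.44 2.43 0.13 91.14
4.5 90.6 -0.94 -0.15 6.24 4.07 0.1 91.05
6.0 90.6 -0.45 -0.05 0.81 6.89 -0.13 89.98
25.75
```

Run:
```python
from h import *
pr=lambda *a:print(*[np.round(v,2) for v in a])
pr(read())
print(go(.0078,0,.0895,feed=.01,threshold=6));pr(read())
print(go(.0078,0,.0875,feed=.01,threshold=6));pr(read())
print(state()['time'])
```

```text
[-0.43  0.23  1.07  6.81 -0.12 89.96]
False
[-1.300e-01  4.000e-02  1.000e-02  8.130e+00 -7.000e-02  8.928e+01]
False
[-9.00e-02  9.00e-02 -2.60e-01  7.87e+00 -2.00e-02  8.74e+01]
26.7583
```

Run:
```python
from h import *
pr=lambda *a:print(*[np.round(v,2) for v in a])
x0,y0,z=.0078,0,.0875
res={}
for k,(dx,dy) in dict(px=(1,0),mx=(-1,0),py=(0,1),my=(0,-1)).items():
    t=go(x0+.004*dx,y0+.004*dy,z,feed=.008,threshold=3);r=read(3);res[k]=r;print(k,t);pr(r)
    go(x0,y0,z,feed=.02)
print('centre',(res['px'][3]+res['mx'][3])/2,(res['py'][4]+res['my'][4])/2,state()['time'])
```

```text
px False
[-1.690e+00 -2.200e-01  2.000e-02  1.144e+01  4.000e-02  8.769e+01]
mx True
[ 0.84  0.09  2.8   6.14 -0.19 86.89]
py False
[ 0.32 -1.83  0.23  7.87  3.91 87.47]
my False
[ 0.27  0.48  0.19  7.79 -3.95 87.52]
centre 8.789911989688779 -0.019623753539181887 30.625
```

Run:
```python
from h import *
s=state();print(s['opening'],s['grasp_force'],s['contact_force'],s['wrist_torque'])
im,d=snapshot('wrist');side,_=snapshot('side')
cm=camera_model('wrist');uv=wproj(cm,[*(W+.0078*HX),.04])[0];print(uv, wproj(cm,[*(W-.042*HX),.043]))
u,v=int(uv[0]),int(uv[1])
save('drop',cv2.convertScaleAbs(cv2.hconcat([cv2.resize(im[max(v-70,0):v+50,u-80:u+80],(400,300),interpolation=2),cv2.resize(side[200:275,240:340],(400,300),interpolation=2)]),alpha=1.6))
```

```text
0.012327655499684839 58.670393228530884 [ 0.37741473  0.19781246 -0.33792881] [ 0.00579995 -0.05862908 -0.00548619]
[256.02128899 207.85024035] [[326.96061422 209.02275425]]
```

View pics/drop.png

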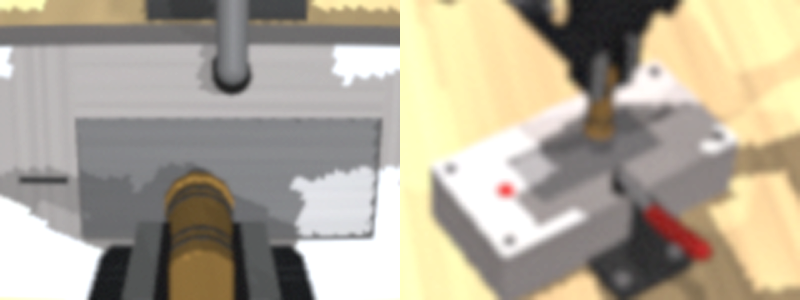

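Run:
```python
from h import *
pr=lambda *a:print(*[np.round(v,2) for v in a])
for z in (.0855,.081,.076,.0715):
    t=go(.0081,0,z,feed=.012,threshold=6);r=read(4);print(z,t);pr(r)
    if t: break
if not t:
    t=go(.0081,0,.0665,feed=.006,threshold=7);print('end',t);pr(read(4))
print(state()['time'],state()['wrist_torque'])
```

```text
0.0855 False
[-2.400e-01  4.000e-02 -1.400e-01  8.160e+00 -5.000e-02  8.542e+01]
0.081 False
[-1.000e-01  5.000e-02 -4.100e-01  8.140e+00 -2.000e-02  8.089e+01]
0.076 False
[-9.000e-02 -2.300e-01 -3.700e-01  8.170e+00 -3.000e-02  7.589e+01]
0.0715 False
[-2.400e-01 -1.500e-01 -3.500e-01  8.130e+00 -1.000e-02  7.139e+01]
end True
[ 6.600e-01 -6.800e-01  5.840e+00  8.040e+00  3.000e-02  6.975e+01]
33.475 [ 0.0410903   0.09759396 -0.04961355]
```

Run:
```python
from h import *
pr=lambda *a:print(*[np.round(v,2) for v in a])
t=go(.0081,0,.0682,feed=.006,threshold=9);pr(read(4));print(t,state()['time'])
side,_=snapshot('side');im,_=snapshot('wrist')
save('home',cv2.convertScaleAbs(cv2.hconcat([cv2.resize(im[110:260,176:336],(400,300),interpolation=2),cv2.resize(side[200:275,240:340],(400,300),interpolation=2)]),alpha=1.6))
```

```text
[ 1.32 -0.59  6.26  7.91  0.09 69.75]
True 33.75
```

View pics/home.png

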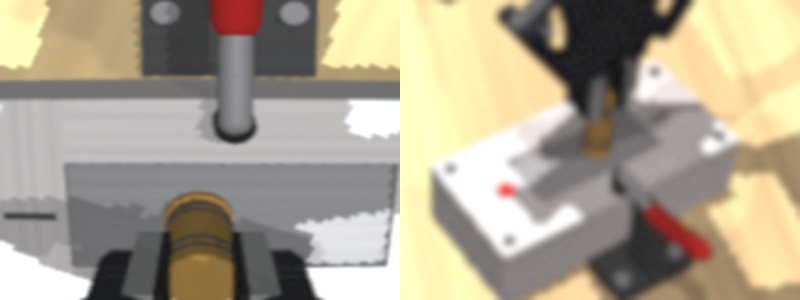

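Run:
```python
from h import *
pr=lambda *a:print(*[np.round(v,2) for v in a])
set_gripper(0.045);pause(.2);pr(read(4))
go(.0081,0,.135,feed=.1)
set_gripper(0.0);pause(.1);print(state()['opening'],state()['time'])
cm=camera_model('wrist');im,d=snapshot('wrist')
side,_=snapshot('side')
ax=[[*(W+.0081*HX),z] for z in (.040,.044,.086)];print(wproj(cm,ax))
save('rel',cv2.convertScaleAbs(cv2.hconcat([cv2.resize(im[90:240,156:356],(400,300),interpolation=2),cv2.resize(side[195:270,240:340],(400,300),interpolation=2)]),alpha=1.6))
```

```text
[-2.000e-02  5.000e-02  2.700e-01  8.330e+00 -1.000e-02  6.907e+01]
0.00013580396750789827 35.9333
[[256.51844205 189.41395793]
 [256.48734891 190.70871381]
 [256.09176846 207.16220943]]
```

View pics/rel.png

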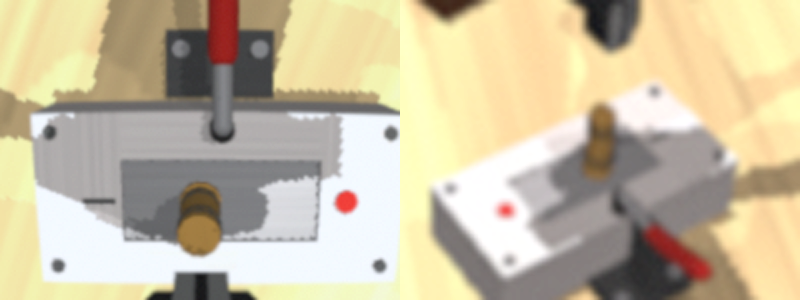

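Run:
```python
from h import *
pr=lambda *a:print(*[np.round(v,2) for v in a])
go(.0081,0,.110,feed=.06);pr(read(3))
t=go(.0081,0,.100,feed=.008,threshold=4);print(t);pr(read(5))
p=state()['position'][2]
go(.0081,0,p-.0007,feed=.01,threshold=6);pr(read(5))
go(.0081,0,.17,feed=.12);print(state()['time'])
cm=camera_model('wrist');im,d=snapshot('wrist')
K=np.array
u,v=np.round(wproj(cm,[[*(W+.0081*HX),.086]])[0]).astype(int)
save('fin',cv2.convertScaleAbs(cv2.resize(im[v-60:v+60,u-80:u+80],(800,600),interpolation=2),alpha=1.6));print(u,v)
```

```text
[-5.2000e-01 -4.0000e-02  6.4000e-01  8.0900e+00  2.0000e-02  1.0983e+02]
False
[ 1.4000e-01 -1.5000e-01  7.3000e-01  8.0600e+00  1.0000e-02  1.0006e+02]
[ 9.000e-02 -1.600e-01  1.220e+00  8.130e+00 -1.000e-02  9.932e+01]
39.2083
257 193
```

View pics/fin.png

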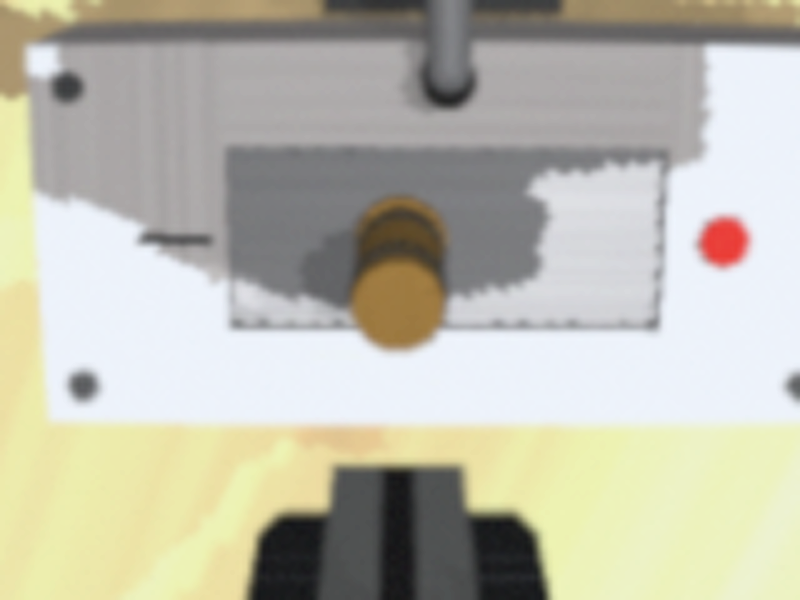

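Run:
```python
from h import *
pr=lambda *a:print(*[np.round(v,2) for v in a])
go(.0081,0,.102,feed=.1)
pr(read(4))
t=go(.0081,0,.090,feed=.01,threshold=3.5);print(t);pr(read(5))
p=state()['position'][2]
if t: go(.0081,0,p-.0006,feed=.01,threshold=6);pr(read(5))
_,_=0,0
side,_=snapshot('side');im,_=snapshot('wrist')
go(.0081,0,.17,feed=.12);print(state()['time'])
save('press',cv2.convertScaleAbs(cv2.hconcat([cv2.resize(im[110:260,156:356],(400,300),interpolation=2),cv2.resize(side[195:270,240:340],(400,300),interpolation=2)]),alpha=1.6))
```

```text
[-3.9000e-01  3.1000e-01  1.0300e+00  7.6400e+00  9.0000e-02  1.0253e+02]
False
[5.800e-01 2.000e-02 6.200e-01 8.050e+00 1.000e-02 9.007e+01]
42.5083
```

```bash
cat >> h.py <<'E'
def wcloud(cm,d):
    K=np.array(cm['camera_matrix']);Rm=cv2.Rodrigues(np.array(cm['rotation'],float))[0]
    v,u=np.nonzero(d>0);q=(np.stack([u,v],-1)-K[:2,2])/K[0,0];th=np.hypot(*q.T);ph=np.arctan2(q[:,1],q[:,0]);D=d[v,u]
    p=np.stack([D*np.tan(th)*np.cos(ph),-D*np.tan(th)*np.sin(ph),-D],-1)
    return p@Rm.T+np.array(cm['origin'])
def loc(P): q=P[:,:2]-W; return np.stack([q@HX,q@HY,P[:,2]],-1)*1e3
E
python3 - <<'E'
from h import *
print(state()['position'],state()['opening'])
for n in ('wrist','side','scene'):
    im,d=snapshot(n);cm=camera_model(n)
    if n=='wrist': L=loc(wcloud(cm,np.where(d<.6,d,0)))
    else:
        v,u=np.nonzero(d>0);L=loc(toworld(cm,np.stack([u,v],-1),d[v,u]))
    m=(abs(L[:,0]-8)<16)&(abs(L[:,1])<16)&(L[:,2]>50)&(L[:,2]<120);Q=L[m]
    print(n,'pin',len(Q), np.round(np.percentile(Q,[1,50,99],axis=0),1).tolist() if len(Q) else '')
    if len(Q):
        t=Q[Q[:,2]>Q[:,2].max()-6];print(' top',len(t),np.round(t.mean(0),1),np.round(np.sort(Q[:,2])[-8:],1))
        for a,b in ((50,60),(60,70),(70,80)):
            k=Q[(Q[:,2]>a)&(Q[:,2]<b)]
            if len(k):print('  band',a,len(k),np.round(k.mean(0),1),np.round(np.ptp(k[:,:2],0),1))
    m=(abs(L[:,0]-8)<60)&(abs(L[:,1])<60)&(L[:,2]>125)&(L[:,2]<250);Q=L[m]
    if len(Q): print(' fingers',len(Q),np.round(np.percentile(Q,[1,50,99],axis=0),1).tolist())
    m=(L[:,0]>-35)&(L[:,0]<-12)&(abs(L[:,1])<12);print(' plate z',np.round(np.median(L[m],0),1))
E
```

```text
[0.51166617 0.16909482 0.16933218] 5.210628307501248e-06
wrist pin 447 [[0.9, -7.4, 51.6], [8.4, -2.6, 84.7], [16.7, 7.4, 86.8]]
 top 288 [ 8.6 -0.  85.1] [86.7 86.7 86.7 86.8 86.9 86.9 87.  87.1]
  band 50 50 [ 8.2 -5.2 55.3] [16.5  8.8]
  band 60 45 [ 8.4 -5.8 65.1] [14.2  5.2]
  band 70 49 [ 8.9 -5.3 76.3] [16.  10.1]
 fingers 15020 [[-38.8, -17.2, 184.4], [7.2, -11.0, 233.1], [52.8, 8.4, 249.8]]
 plate z [-25.4  -8.9 247.9]
side pin 108 [[1.4, -8.1, 51.1], [6.4, -3.7, 75.4], [16.6, 6.3, 86.5]]
 top 31 [ 9.3 -0.5 85.2] [85.7 85.8 85.8 86.  86.3 86.3 86.5 89. ]
  band 50 23 [ 6.3 -3.8 54.6] [12.9 14.4]
  band 60 21 [ 6.2 -3.9 64.9] [11.6 10.2]
  band 70 25 [ 5.7 -3.6 75.4] [13.7 13.5]
 fingers 591 [[-36.2, -17.6, 178.5], [2.8, -10.7, 228.1], [53.9, 11.1, 249.6]]
 plate z [-29.1  -3.  378.1]
scene pin 48 [[-0.5, -8.4, 51.0], [4.0, -1.4, 79.3], [14.1, 6.5, 88.6]]
 top 20 [ 8.1 -0.2 85.8] [86.1 86.5 86.8 86.9 87.1 87.5 88.  89.2]
  band 50 7 [ 2.3 -2.  54.9] [ 7.5 11.2]
  band 60 7 [ 2.6 -2.5 65.2] [ 6.9 11.8]
  band 70 11 [ 3.6 -2.7 75.3] [ 9.8 15.4]
 fingers 73 [[-38.5, -18.3, 182.5], [-7.7, -11.8, 229.0], [17.6, -0.1, 249.7]]
 plate z [-3.000e+01 -4.000e-01  4.139e+02]
```

Run:
```python
from h import *
pr=lambda *a:print(*[np.round(v,2) for v in a])
go(.0081,0,.091,feed=.12);pr(read(3))
t=go(.0081,0,.068,feed=.012,threshold=3.5);r=read(4);print(t);pr(r)
if t:
    z=r[5]/1e3-.0005
    t=go(.0081,0,z,feed=.006,threshold=5);pr(read(4))
    t=go(.0081,0,z-.0005,feed=.006,threshold=5);pr(read(4))
print(state()['time'])
```

```text
[-1.200e-01  6.000e-02  9.100e-01  7.580e+00  1.000e-01  9.161e+01]
True
[-3.300e-01  7.000e-02  5.350e+00  7.820e+00  4.000e-02  7.953e+01]
[ 6.600e-01 -8.000e-02  7.020e+00  7.710e+00  7.000e-02  7.952e+01]
[ 0.62 -0.36  9.92  7.46  0.11 79.5 ]
45.275
```

Run:
```python
from h import *
go(.0081,0,.20,feed=.15);pause(.3)
im,d=snapshot('wrist');L=loc(wcloud(camera_model('wrist'),np.where(d<.6,d,0)))
Q=L[(abs(L[:,0]-8)<16)&(abs(L[:,1])<16)&(L[:,2]>50)&(L[:,2]<100)];t=Q[Q[:,2]>82]
print(np.round(np.median(t,0),1),len(t),state()['contact_force'],state()['time'])
ok=abs(np.median(t[:,2])-86)<2 and abs(t[:,1].mean())<2
if ok: print(job_done())
```

```text
[ 8.1  0.1 85.7] 233 [ 0.35542789  0.26787599 -0.2291576 ] 46.5833
the job is handed in; nothing more can be done
None
```

The pin is in the hidden socket, about 8 mm past the window's centre. It stands upright with its collar on the plate and is released; the job was handed in at 46.6 s, with measured contact forces of 10 N or less.

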